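Put the stacked check weights back in their cases

TASK

The scale check is done: take apart the stack of four iron check weights on the pan of the bench scale and put each weight back in its own open wooden case, the one whose round well matches its size, so that it lies flat on the bottom of the well. Set the weights down rather than dropping them, and do not knock over or push away the small glass jar that stands among the cases.

Things in the scene. Friction and masses are not known exactly. Their poses are not given: they have to be found in the camera images.
- weight_50: The smallest check weight: a plain dark cast-iron disc, 26 mm in diameter and 13 mm high, 50 g, with a small brass plug in its top. At the start it lies on top of the stack, on the 36 mm weight. The four are stacked nearly concentric (within about 5 mm), so the edge of each shows from above. Origin: centre of the underside; z is the disc's axis, up.
- weight_100: The second smallest check weight: a plain dark cast-iron disc, 36 mm in diameter and 14 mm high, 100 g, with a small brass plug in its top. At the start it lies in the stack on the 48 mm weight, under the 26 mm one. The four are stacked nearly concentric (within about 5 mm), so the edge of each shows from above. Origin: centre of the underside; z is the disc's axis, up.
- weight_200: The second largest check weight: a plain dark cast-iron disc, 48 mm in diameter and 15 mm high, 200 g, with a small brass plug in its top. At the start it lies in the stack on the 64 mm weight, under the 36 mm one. The four are stacked nearly concentric (within about 5 mm), so the edge of each shows from above. Origin: centre of the underside; z is the disc's axis, up.
- weight_500: The largest check weight: a plain dark cast-iron disc, 64 mm in diameter and 21 mm high, 500 g, with a small brass plug in its top. At the start it lies at the bottom of the stack, on the pan of the scale, off its centre. The four are stacked nearly concentric (within about 5 mm), so the edge of each shows from above. Origin: centre of the underside; z is the disc's axis, up.
- case_50: The open case of the 26 mm weight: a low round beech-wood cup 52 mm across and 12 mm high, fixed on the bench, with a round flat-bottomed well 40 mm in diameter and 4 mm deep lined with grey felt (7 mm of play around its weight, which stands 9 mm proud of the rim when seated). Origin: centre of the underside, on the bench; the well's floor is 8 mm above it; z up. The four cases stand in a loose two-by-two group and change places with one another.
- case_100: The open case of the 36 mm weight: a low round beech-wood cup 62 mm across and 13 mm high, fixed on the bench, with a round flat-bottomed well 50 mm in diameter and 5 mm deep lined with grey felt (7 mm of play around its weight, which stands 9 mm proud of the rim when seated). Origin: centre of the underside, on the bench; the well's floor is 8 mm above it; z up. The four cases stand in a loose two-by-two group and change places with one another.
- case_200: The open case of the 48 mm weight: a low round beech-wood cup 74 mm across and 14 mm high, fixed on the bench, with a round flat-bottomed well 62 mm in diameter and 6 mm deep lined with grey felt (7 mm of play around its weight, which stands 9 mm proud of the rim when seated). Origin: centre of the underside, on the bench; the well's floor is 8 mm above it; z up. The four cases stand in a loose two-by-two group and change places with one another.
- case_500: The open case of the 64 mm weight: a low round beech-wood cup 90 mm across and 17 mm high, fixed on the bench, with a round flat-bottomed well 78 mm in diameter and 9 mm deep lined with grey felt (7 mm of play around its weight, which stands 12 mm proud of the rim when seated). Origin: centre of the underside, on the bench; the well's floor is 8 mm above it; z up. The four cases stand in a loose two-by-two group and change places with one another.
- scale: Low grey bench scale with a round steel pan 152 mm across, fixed on the bench; it stands to the left or the right of the cases. Origin: on the bench under the centre of the pan, whose flat top is 42 mm above it. The housing reaches 138 mm to its -x side (display, up to 46 mm high), 88 mm to +x and 90 mm to either y side.
- jar: Small brown glass jar with a cork, loose, 42 mm in diameter and 58 mm high, standing in the middle between the four cases. Origin: centre of the underside; z is its axis, up. Around: a trimming board with knives and shears (up to 27 mm high) beyond the cases from the scale, and cut stalks up to 8 mm high between the cases; taller things stand only along the table's far edge and sides.
Not all that is in view belongs to the job. What is shaped like the weight_200 but green or turquoise is not meant. What is shaped like the weight_500 but orange is not meant.

How it is judged:
At the end, for the whole second after the job is handed in: Each of the four weights lies flat (within 0.1 rad) and at rest on the floor of its own case's well (underside within 2.5 mm of the well's floor, within 9 mm of its centre), and the jar stands upright (horizontal distance between weight_50 and case_50 below 0.009 m and z of weight_50 in the frame of case_50 between 0.0055 and 0.0105 m and angle between each of weight_50, weight_100, weight_200, weight_500's own z axis and vertical below 0.1 rad and linear speed of each of weight_50, weight_100, weight_200, weight_500 below 0.02 m/s and horizontal distance between weight_100 and case_100 below 0.009 m and z of weight_100 in the frame of case_100 between 0.0055 and 0.0105 m and horizontal distance between weight_200 and case_200 below 0.009 m and z of weight_200 in the frame of case_200 between 0.0055 and 0.0105 m and horizontal distance between weight_500 and case_500 below 0.009 m and z of weight_500 in the frame of case_500 between 0.0055 and 0.0105 m and angle between jar's own z axis and vertical below 0.2 rad); the robot touches nothing.
It fails at once if a weight falls freely (faster than 0.65 m/s, a drop of more than about 20 mm): the 26 mm weight (linear speed of weight_50 above 0.65 m/s and contact force between weight_50 and anything else below 0.05 N).
It fails at once if a weight falls freely (faster than 0.65 m/s, a drop of more than about 20 mm): the 36 mm weight (linear speed of weight_100 above 0.65 m/s and contact force between weight_100 and anything else below 0.05 N).
It fails at once if a weight falls freely (faster than 0.65 m/s, a drop of more than about 20 mm): the 48 mm weight (linear speed of weight_200 above 0.65 m/s and contact force between weight_200 and anything else below 0.05 N).
It fails at once if a weight falls freely (faster than 0.65 m/s, a drop of more than about 20 mm): the 64 mm weight (linear speed of weight_500 above 0.65 m/s and contact force between weight_500 and anything else below 0.05 N).
It fails at once if the glass jar is knocked over or pushed more than 30 mm from its place (angle between jar's own z axis and vertical above 0.4 rad or distance of jar from where it was at the start of the episode above 0.03 m).
It also fails if it takes over 106 s, if anything falls off the work surface, if the arm or the gripper's body presses on something with over 40 N, if the wrist force passes 120 N, or if a joint passes its speed limit or range.

ROBOT

A 7-joint arm with a two-finger parallel gripper is mounted at the origin on the work surface. World frame = base frame: x ahead of the robot, y to its left, z up, the work surface at z = 0. Lengths are in m, angles in rad, forces in N, time in s.
With the tool pointing down it reaches from about 0.4 to 0.9 m from the base axis. Payload 5.6 kg.
Tool frame: the origin (TCP) lies midway between the tips of the shut fingers; the grasp point (between the pads) lies 19 mm behind it; z points along the fingers, y is the direction in which the jaws open and shut (so a half turn about z gives the same grasp; the last joint's range is limited). The gripper opens to 92 mm and grips with 3 to 60 N. Pads are 20 mm wide; open, the fingers measure 128 mm over their backs; the gripper's body (75 mm by 189 mm) begins 69 mm behind the grasp point.
Start: joints at [1.165, 0.468, -0.012, 1.603, 0.006, 1.071, -0.056], TCP at [0.231, -0.608, 0.215] pointing down, gripper open.
Joint ranges: [-2.53, 2.53], [-0.31, 2.02], [-1.57, 1.55], [0.28, 2.44], [-1.29, 4.43], [0.15, 1.84], [-2.92, 2.92]. Speed limits (rad/s): [2.57, 2.57, 3.14, 3.14, 3.14, 3.14, 3.14].

INTERFACE

Orientations are given as a unit quaternion [x, y, z, w].
In Python, from cell import monitor, optics, job, spotter gives the robot as it stands.
- The arm moves only by the shell command python3 -m handwheel 'ROWS' [FORCE]. ROWS is text: rows parted by semicolons, each of 7 numbers parted by spaces: the finger opening in cm, from 0 to 9.19, then the shift along the tool's x, y, z in cm, then the turn, a rotation vector about the tool's x, y, z in degrees. In form: jaw x y z rx ry rz; .... A call has 1 to 12 rows; each row shifts and turns the commanded pose from where the row before left it, along the tool's axes as they then stand; what a row does not reach is not made up. A row lasts 1/12 s, in which the tool goes at most 41.7 mm and 7.16 degrees, less where a joint would pass 70% of its speed; a pose out of reach is approached as far as the arm can. A call is refused whole if a number of a shift passes 4.17 or a number of a turn 7.16, either way. A call with a gripper value outside its range is refused whole. The fingers move at their own pace and stop on an object; FORCE is the grip in N (left out, the last holds). Time passes only in rows, so rows that do not move let the fingers close. It gives the time, the measured TCP pose, the force and the opening at its end, in the units of the state.
- monitor.get_obs(): the state, without advancing time (a new reading comes with each control period).
- optics.capture(name): name is "side" or "top"; returns the picture (420x560x3 uint8, blue, green, red); there is no depth.
- optics.camera_info(name): a dict with "camera_matrix" (3x3 intrinsics, pixels), "world_to_cam" (4x4, takes a point from world to camera coordinates). Camera axes: x right, y down, z forward; pixel columns grow to the right and rows downward; lengths in m; the calibration is good to about 2 mm. A picture is of the moment at which its call begins. camera_info takes no time and is no camera call.
- job.close_job(): hands the job in, once; it reports no verdict.
Trained networks look in the newest picture that a camera, given by its name, has taken for a name from the list of things; names that differ only in an ending like _2 or _b are one class to them, and where a whole thing is asked for, a point or a joint stands for the part that bears it (a point fixed in the world has none). Each returns a list of dicts, best first, with "conf" (0 to 1); they miss things now and then, are a little off and sometimes report something else, mostly with a low value. They report only what shows in the picture. A call takes as long as a camera call. They do not tell look-alikes from the thing itself.
- spotter.spot_in(camera, thing): "extent" ([left, top, width, height] as shares, 0 to 1, of the picture: columns of its width, rows of its height, round what is visible of it).
- spotter.outline_of(camera, thing): "mask" (420x560 bool, what is visible of it) and "extent" ([left, top, width, height] as shares, 0 to 1, of the picture: columns of its width, rows of its height, round what is visible of it).
The state is a dict: "clock": time; "joint_pos": joint angles; "qd": joint speeds; "effort": joint torques, N m; "eef_pos": TCP position; "ee_rot": TCP orientation; "wrist_force": force on the tool from outside, world axes, zero at the start; "ft_torque": the same for the moment, N m; "opening": finger opening in m.
Only numpy, scipy, OpenCV 4.12 (cv2) and the standard library are available. Lean on these libraries where they do the work, as an engineer would, in place of code of your own. Each camera call takes 0.05 s, during which the arm holds its last target. There are 200 camera calls.

## Working session

There is one attempt and no reset: what is moved stays moved. The work goes in short steps, Python scripts to look and compute and a shell command to move; the robot and the scene stay as the last step left them, time stands still between calls to the robot, and variables do not carry over. Pictures are saved under pics/ and viewed, about 12 in all and at most 16, crops included, and the job is handed in when it is done.

```bash
mkdir -p pics; ls; python3 - <<'E'
from cell import monitor, optics, job, spotter
import cv2,numpy as np
o=monitor.get_obs()
print(o['clock'],o['eef_pos'],o['ee_rot'],o['opening'])
for n in('top','side'):
    cv2.imwrite(f'pics/{n}0.png',optics.capture(n)); i=optics.camera_info(n); print(n,np.round(i['camera_matrix'],1).tolist(),np.round(i['world_to_cam'],3).tolist())
E
```

```text
pics
0.0 [ 0.23039649 -0.60718496  0.21363827] [ 9.83597612e-01  1.80374542e-01 -2.31035907e-04 -8.41494881e-04] 0.09172035422504629
top [[390.6, 0.0, 281.8], [0.0, 390.6, 211.8], [0.0, 0.0, 1.0]] [[0.021, -1.0, 0.022, 0.034], [-0.984, -0.024, -0.178, 0.569], [0.178, -0.017, -0.984, 0.806], [0.0, 0.0, 0.0, 1.0]]
side [[432.6, 0.0, 282.2], [0.0, 432.6, 197.9], [0.0, 0.0, 1.0]] [[-0.848, -0.53, -0.013, 0.502], [-0.255, 0.428, -0.867, 0.186], [0.465, -0.732, -0.498, 1.01], [0.0, 0.0, 0.0, 1.0]]
```

View pics/top0.png

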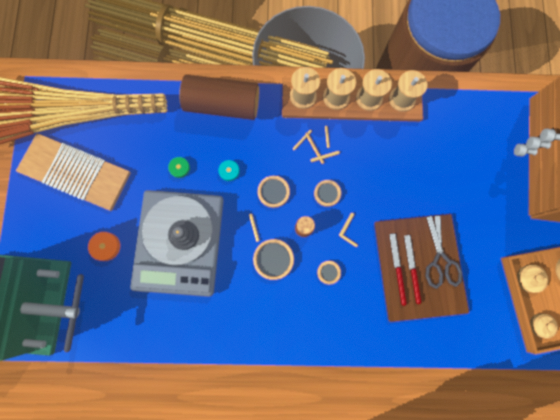

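View pics/side0.png

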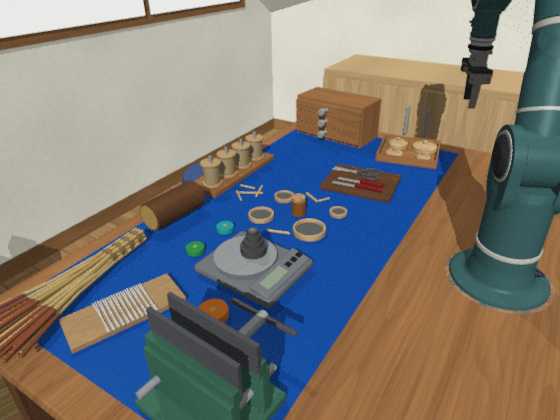

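The stack is at (183,234) on the scale pan. By size, the cases are 500 at (274,259), 200 at (274,192), 100 at (327,193) and 50 at (329,272), with the jar at (305,225). The look-alikes are green (178,166), turquoise (228,170) and orange (104,246). They are single coloured discs off the scale, so only the dark discs on the pan fit. Next I'll measure and take one enlarged crop to confirm.

```bash
cat > h.py <<'E'
from cell import monitor, optics, job, spotter
import cv2,numpy as np
from scipy.optimize import least_squares
from scipy.spatial.transform import Rotation as R
A=np.linspace(0,2*np.pi,72)
def sil(cam,xy,z0,z1,d):
    i=optics.camera_info(cam);K=np.array(i['camera_matrix']);T=np.array(i['world_to_cam'])
    P=np.vstack([np.c_[xy[0]+d/2*np.cos(A),xy[1]+d/2*np.sin(A),0*A+z] for z in(z0,z1)])
    p=(P@T[:3,:3].T+T[:3,3])@K.T
    return cv2.convexHull((p[:,:2]/p[:,2:]).astype(np.float32))[:,0]
def locate(cam,mask,z0,z1,d,guess):
    # xy for which the silhouette's centroid and area agree with the hull of the mask
    n,l,s,_=cv2.connectedComponentsWithStats(mask.astype(np.uint8))
    m=(l==1+np.argmax(s[1:,4])).astype(np.uint8)
    h=cv2.convexHull(np.argwhere(m)[:,::-1].astype(np.int32))
    f=np.zeros(m.shape,np.uint8);cv2.fillPoly(f,[h],1)
    c=np.argwhere(f)[:,::-1].mean(0)
    def mom(p):
        q=cv2.moments(p);return np.array([q['m10'],q['m01']])/q['m00']
    r=least_squares(lambda x:mom(sil(cam,x,z0,z1,d))-c,guess)
    return r.x,f.sum()/cv2.contourArea(sil(cam,r.x,z0,z1,d)),c
def go(xyz,yaw):
    """needed shift (tool axes, cm) and turn about tool z (deg); yaw = world angle of tool y"""
    o=monitor.get_obs();r=R.from_quat(o['ee_rot'])
    y=r.apply([0,1,0]);d=(np.degrees(np.arctan2(y[1],y[0]))-yaw+90)%180-90
    print('t',round(o['clock'],2),'pos',np.round(o['eef_pos'],4),'F',np.round(o['wrist_force'],1),'open',round(o['opening'],4),'tool z',np.round(r.apply([0,0,1]),3),'j7',round(o['joint_pos'][6],2))
    print('shift cm',np.round(r.inv().apply(np.array(xyz)-o['eef_pos'])*100,2),'world',np.round((np.array(xyz)-o['eef_pos'])*100,2),'turn z deg',round(d,1))
E
python3 - <<'E'
from h import *
S={'weight_50':(.092,.105,.026),'weight_100':(.078,.092,.036),'weight_200':(.063,.078,.048),'weight_500':(.042,.063,.064),'case_50':(0,.012,.052),'case_100':(0,.013,.062),'case_200':(0,.014,.074),'case_500':(0,.017,.09),'jar':(0,.058,.042)}
for cam in('top','side'):
    im=optics.capture(cam)
    for k,(a,b,d) in S.items():
        for q in spotter.outline_of(cam,k)[:3]:
            if q['conf']<.3: continue
            x,r,c=locate(cam,q['mask'],a,b,d,[.45,.1]);print(cam,k,round(q['conf'],2),np.round(x,4),'area ratio',round(r,2),np.round(c))
im=optics.capture('top');cv2.imwrite('pics/crop1.png',cv2.resize(im[150:310,85:355],(800,474),interpolation=cv2.INTER_CUBIC))
E
```

```text
top weight_50 0.87 [0.4811 0.4061] area ratio 4.17 [103. 246.]
top weight_50 0.68 [0.6459 0.1621] area ratio 2.56 [228. 170.]
top weight_50 0.65 [0.5136 0.259 ] area ratio 0.76 [178. 231.]
top weight_100 0.87 [0.4822 0.4119] area ratio 2.37 [103. 246.]
top weight_100 0.68 [0.6498 0.1638] area ratio 1.43 [228. 170.]
top weight_100 0.65 [0.5152 0.2623] area ratio 0.42 [178. 231.]
top weight_200 0.87 [0.4835 0.4181] area ratio 1.43 [103. 246.]
top weight_200 0.68 [0.654  0.1656] area ratio 0.86 [228. 170.]
top weight_200 0.65 [0.5171 0.2658] area ratio 0.25 [178. 231.]
top weight_500 0.87 [0.485  0.4256] area ratio 0.83 [103. 246.]
top weight_500 0.68 [0.6591 0.1677] area ratio 0.5 [228. 170.]
top weight_500 0.65 [0.5193 0.2701] area ratio 0.15 [178. 231.]
top case_50 0.96 [0.4685 0.0644] area ratio 2.96 [273. 259.]
top case_50 0.94 [0.6249 0.0679] area ratio 1.95 [273. 191.]
top case_50 0.83 [ 0.6248 -0.0574] area ratio 1.38 [327. 192.]
top case_100 0.96 [0.4685 0.0644] area ratio 2.08 [273. 259.]
top case_100 0.94 [0.6248 0.0679] area ratio 1.37 [273. 191.]
top case_100 0.83 [ 0.6247 
[... 1364 characters left out ...]
4.]
side case_50 0.68 [ 0.4427 -0.0686] area ratio 0.93 [338. 211.]
side case_100 0.77 [0.4718 0.056 ] area ratio 2.13 [309. 229.]
side case_100 0.73 [0.6278 0.0602] area ratio 1.43 [261. 214.]
side case_100 0.68 [ 0.4425 -0.0681] area ratio 0.67 [338. 211.]
side case_200 0.77 [0.4716 0.0564] area ratio 1.54 [309. 229.]
side case_200 0.73 [0.6275 0.0606] area ratio 1.03 [261. 214.]
side case_200 0.68 [ 0.4423 -0.0676] area ratio 0.49 [338. 211.]
side case_500 0.77 [0.4708 0.0579] area ratio 1.04 [309. 229.]
side case_500 0.73 [0.6263 0.0622] area ratio 0.69 [261. 214.]
side case_500 0.68 [ 0.4416 -0.0657] area ratio 0.33 [338. 211.]
side jar 0.64 [ 0.5418 -0.0092] area ratio 0.92 [299. 205.]
```

View pics/crop1.png

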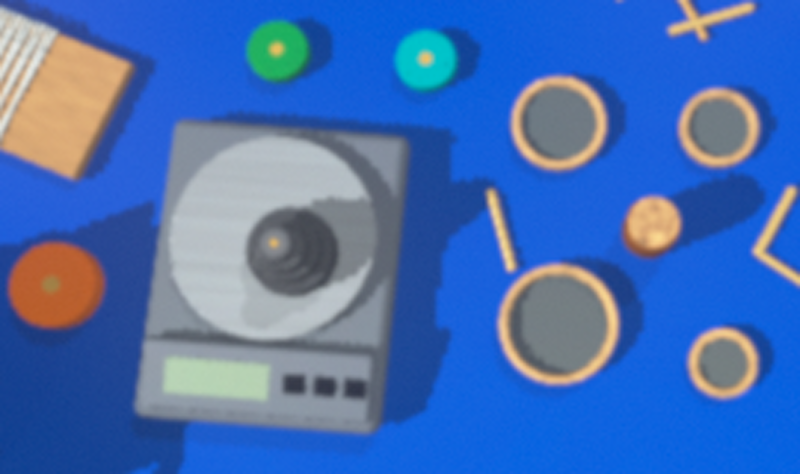

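```bash
python3 - <<'E'
from h import *
im=optics.capture('top')
hsv=cv2.cvtColor(im,cv2.COLOR_BGR2HSV)
m=np.zeros(im.shape[:2],bool); b=(slice(255,290),slice(310,348)); 
m[b]=(hsv[b][...,0]<40)|(hsv[b][...,1]<110)
print('case_50 top',*locate('top',m,0,.012,.052,[.45,-.06]))
# brass plug of weight_50 at z=.105
print('plug',least_squares(lambda x:sil('top',x,.105,.105,.004).mean(0)-[177.1,231.7],[.5,.26]).x)
# whole stack dark ring -> weight_500 top face rough
go([.513,.256,.2],90)
E
```

```text
case_50 top [ 0.44124658 -0.06206461] 1.0973032688365472 [328.69358178 272.04968944]
plug [0.50880563 0.25779859]
t 1.2 pos [ 0.2306 -0.6077  0.2146] F [ 0.1 -0.2  0.2] open 0.0922 tool z [-0. -0. -1.] j7 -0.06
shift cm [ 57.05 -70.73   1.45] world [28.24 86.37 -1.46] turn z deg 20.8
```

```bash
python3 -m handwheel '9 0 0 0 0 0 6.93;9 0 0 0 0 0 6.93;9 0 0 0 0 0 6.93;9 1.18 -3.6 0 0 0 0;9 1.18 -3.6 0 0 0 0;9 1.18 -3.6 0 0 0 0;9 1.18 -3.6 0 0 0 0;9 1.18 -3.6 0 0 0 0;9 1.18 -3.6 0 0 0 0;9 1.18 -3.6 0 0 0 0;9 1.18 -3.6 0 0 0 0;9 1.18 -3.6 0 0 0 0' 25
python3 -m handwheel '9 1.18 -3.6 0 0 0 0;9 1.18 -3.6 0 0 0 0;9 1.18 -3.6 0 0 0 0;9 1.18 -3.6 0 0 0 0;9 1.18 -3.6 0 0 0 0;9 1.18 -3.6 0 0 0 0;9 1.18 -3.6 0 0 0 0;9 1.18 -3.6 0 0 0 0;9 1.18 -3.6 0 0 0 0;9 1.18 -3.6 0 0 0 0;9 1.18 -3.6 0 0 0 0;9 0 0 0 0 0 0'
python3 - <<'E'
from h import *
go([.511,.256,.16],90)
E
```

```text
clock: 2.2
eef_pos: [0.3372, -0.282, 0.2149]
ee_rot: [1.0, -0.0, 0.0, 0.0]
wrist_force: [1.0, 1.2, -1.3]
opening: 0.0899
clock: 3.2
eef_pos: [0.468, 0.12, 0.2153]
ee_rot: [1.0, 0.005, 0.001, -0.002]
wrist_force: [-0.1, -0.1, 0.3]
opening: 0.0903
t 3.2 pos [0.468  0.12   0.2153] F [-0.1 -0.1  0.3] open 0.0903 tool z [ 0.002  0.005 -1.   ] j7 -2.0
shift cm [  4.41 -13.54   5.61] world [ 4.3  13.6  -5.53] turn z deg 0.5
```

```bash
python3 -m handwheel '9 1.08 -3.4 1 0 0 0;9 1.08 -3.4 1 0 0 0;9 1.08 -3.4 1 0 0 0.5;9 1.1 -3.4 1 0 0 0;7 0 0 1 0 0 0;7 0 0 0 0 0 0;6 0 0 0 0 0 0'
python3 - <<'E'
from h import *
go([.511,.256,.099],90)
im=optics.capture('side');cv2.imwrite('pics/s1.png',cv2.resize(im[130:300,170:360],(760,680)[0:1]+(680,),interpolation=cv2.INTER_CUBIC)[:600])
for cam in ['side']:
    p=sil(cam,monitor.get_obs()['eef_pos'][:2],monitor.get_obs()['eef_pos'][2],monitor.get_obs()['eef_pos'][2],.06);print(p.min(0),p.max(0),p.mean(0))
E
```

```text
clock: 3.78
eef_pos: [0.5099, 0.2471, 0.1638]
ee_rot: [1.0, -0.004, -0.001, 0.001]
wrist_force: [0.5, -0.2, 0.2]
opening: 0.0721
t 3.78 pos [0.5099 0.2471 0.1638] F [ 0.5 -0.2  0.2] open 0.0721 tool z [-0.002 -0.001 -1.   ] j7 -2.31
shift cm [ 0.12 -0.9   6.48] world [ 0.11  0.89 -6.48] turn z deg -0.5
[241.14062 199.79086] [267.51755 213.37212] [254.33655 206.49109]
```

View pics/s1.png

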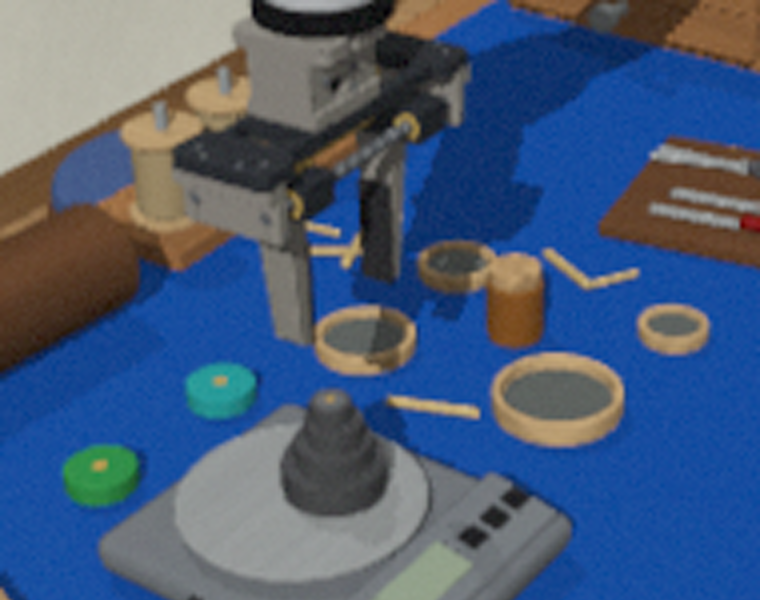

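```bash
python3 - <<'E'
from h import *
print('plug side',least_squares(lambda x:sil('side',x,.105,.105,.004).mean(0)-[170+328/4,130+398/4],[.5,.26]).x)
for x in([.509,.258],[.511,.253]):print(sil('side',x,.105,.105,.026).round(1)[::9].tolist(), sil('side',x,.092,.105,.026).min(0),sil('side',x,.092,.105,.026).max(0))
im=optics.capture('top');cv2.imwrite('pics/t1.png',cv2.resize(im[150:310,85:355],(800,474),interpolation=cv2.INTER_CUBIC))
o=monitor.get_obs()['eef_pos'];print(sil('top',o[:2],o[2],o[2],.004).mean(0))
E
```

```text
plug side [0.50622652 0.26622652]
[[258.79998779296875, 230.60000610351562], [257.0, 232.89999389648438], [252.8000030517578, 233.89999389648438], [248.89999389648438, 232.89999389648438], [247.60000610351562, 230.60000610351562], [249.6999969482422, 228.39999389648438], [253.8000030517578, 227.60000610351562], [257.5, 228.60000610351562]] [247.57884 227.55595] [258.99246 238.49773]
[[259.29998779296875, 229.3000030517578], [257.5, 231.60000610351562], [253.39999389648438, 232.5], [249.5, 231.60000610351562], [248.1999969482422, 229.39999389648438], [250.1999969482422, 227.1999969482422], [254.3000030517578, 226.3000030517578], [258.1000061035156, 227.3000030517578]] [248.14487 226.3005 ] [259.503  237.1723]
[175.73375 228.5422 ]
```

View pics/t1.png

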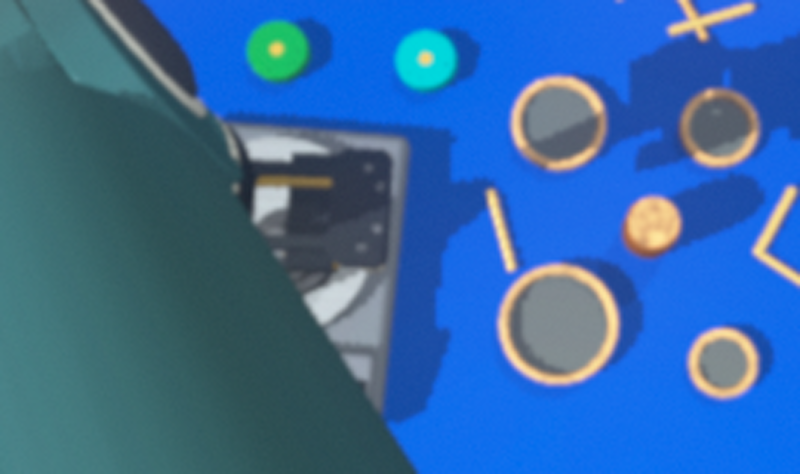

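```bash
python3 -m handwheel '5.5 -0.1 -1 1.5 0 0 -0.5;5.5 0 0 2 0 0 0;5.5 0 0 2 0 0 0;5.5 0 0 1 0 0 0;5.5 0 0 0 0 0 0;5.5 0 0 0 0 0 0;5.5 0 0 0 0 0 0' 20
python3 - <<'E'
from h import *
go([.509,.257,.0985],90)
im=optics.capture('side');cv2.imwrite('pics/s2.png',cv2.resize(im[170:280,190:330],(760,597),interpolation=cv2.INTER_CUBIC))
E
```

```text
clock: 4.47
eef_pos: [0.5105, 0.2581, 0.1009]
ee_rot: [1.0, -0.0, 0.001, -0.0]
wrist_force: [1.0, 0.8, 0.7]
opening: 0.0552
t 4.47 pos [0.5105 0.2581 0.1009] F [1.  0.8 0.7] open 0.0552 tool z [ 0.002  0.001 -1.   ] j7 -2.37
shift cm [-0.15  0.11  0.24] world [-0.15 -0.11 -0.24] turn z deg -0.1
```

View pics/s2.png

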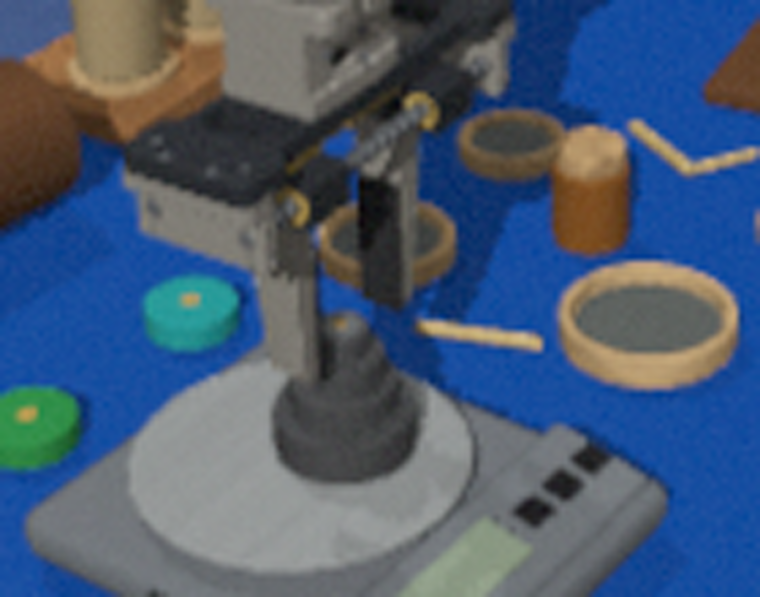

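```bash
python3 -m handwheel '5.5 -0.1 0 0.25 0 0 0;5.5 0 0 0 0 0 0;4 0 0 0 0 0 0;3 0 0 0 0 0 0;2.4 0 0 0 0 0 0;2 0 0 0 0 0 0;2 0 0 0 0 0 0;2 0 0 0 0 0 0' 20
python3 - <<'E'
from h import *
go([.509,.257,.0985],90)
E
python3 -m handwheel '2 0 0 -1 0 0 0;2 0 0 -1 0 0 0;2 0 0 -2 0 0 0;2 0 0 -2 0 0 0;2 0 0 0 0 0 0;2 0 0 0 0 0 0'
python3 - <<'E'
from h import *
go([.4415,-.063,.15],90)
im=optics.capture('side');cv2.imwrite('pics/s3.png',cv2.resize(im[150:280,190:330],(646,600),interpolation=cv2.INTER_CUBIC))
E
```

```text
clock: 5.18
eef_pos: [0.5086, 0.2582, 0.0971]
ee_rot: [1.0, -0.0, -0.0, 0.0]
wrist_force: [0.2, -0.3, 0.0]
opening: 0.0248
t 5.18 pos [0.5086 0.2582 0.0971] F [ 0.2 -0.3  0. ] open 0.0248 tool z [-0. -0. -1.] j7 -2.37
shift cm [ 0.04  0.12 -0.14] world [ 0.04 -0.12  0.14] turn z deg -0.0
clock: 5.68
eef_pos: [0.5094, 0.2587, 0.1588]
ee_rot: [1.0, -0.0, 0.002, -0.001]
wrist_force: [0.0, -0.9, -2.0]
opening: 0.0251
t 5.68 pos [0.5094 0.2587 0.1588] F [ 0.  -0.9 -2. ] open 0.0251 tool z [ 0.003  0.001 -1.   ] j7 -2.33
shift cm [-6.79 32.17  0.82] world [ -6.79 -32.17  -0.88] turn z deg -0.0
```

View pics/s3.png

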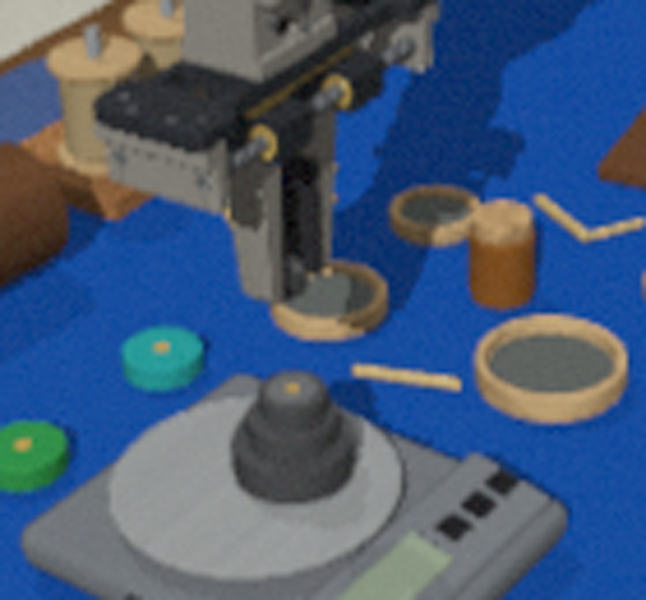

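```bash
python3 -m handwheel '2 -0.75 3.57 0 0 0 0;2 -0.75 3.57 0 0 0 0;2 -0.75 3.57 0 0 0 0;2 -0.75 3.57 0 0 0 0;2 -0.75 3.57 0 0 0 0;2 -0.75 3.57 0 0 0 0;2 -0.75 3.57 0 0 0 0;2 -0.75 3.57 0 0 0 0;2 -0.75 3.57 0 0 0 0;2 0 0 3 0 0 0;2 0 0 3 0 0 0;2 0 0 3 0 0 0'
python3 -m handwheel '2 0 0 2 0 0 0;2 0 0 1 0 0 0;2 0 0 0 0 0 0;2 0 0 0 0 0 0'
python3 - <<'E'
from h import *
go([.4413,-.0622,.015],90)
im=optics.capture('top');cv2.imwrite('pics/t2.png',cv2.resize(im[150:310,85:355],(800,474),interpolation=cv2.INTER_CUBIC))
E
```

```text
clock: 6.73
eef_pos: [0.4404, -0.0644, 0.0658]
ee_rot: [1.0, -0.001, 0.0, 0.0]
wrist_force: [0.2, -0.2, -0.3]
opening: 0.0252
clock: 7.07
eef_pos: [0.4407, -0.0628, 0.0369]
ee_rot: [1.0, 0.0, -0.001, -0.0]
wrist_force: [-0.4, 0.3, -0.4]
opening: 0.0248
t 7.07 pos [ 0.4407 -0.0628  0.0369] F [-0.4  0.3 -0.4] open 0.0248 tool z [-0.001  0.    -1.   ] j7 -1.77
shift cm [ 0.06 -0.06  2.19] world [ 0.06  0.06 -2.19] turn z deg 0.0
```

View pics/t2.png

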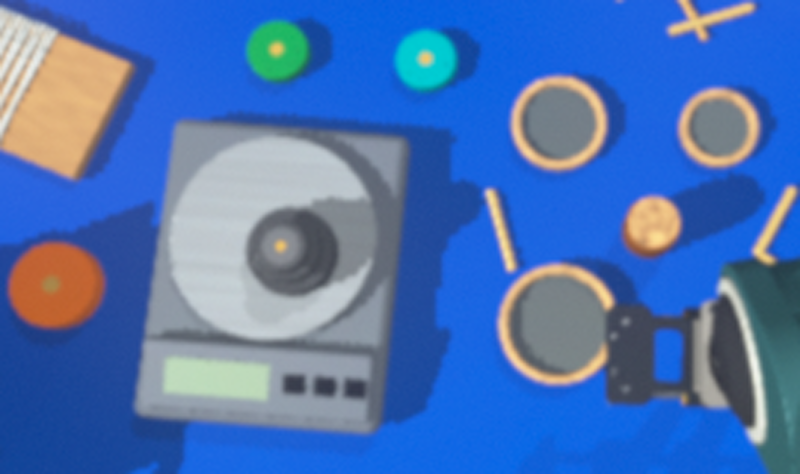

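```bash
python3 -m handwheel '2 0 0 1 0 0 0;2 0 0 0.7 0 0 0;2 0 0 0 0 0 0;2 0 0 0 0 0 0;2 0 0 0 0 0 0'
python3 - <<'E'
from h import *
go([.4413,-.0622,.014],90)
print('plug100',least_squares(lambda x:sil('top',x,.092,.092,.004).mean(0)-[179.5,232.7],[.5,.26]).x)
im=optics.capture('side');cv2.imwrite('pics/s4.png',cv2.resize(im[150:250,280:400],(720,600),interpolation=cv2.INTER_CUBIC))
E
```

```text
clock: 7.53
eef_pos: [0.4411, -0.0631, 0.0202]
ee_rot: [1.0, -0.0, 0.0, 0.0]
wrist_force: [0.3, 0.1, -1.0]
opening: 0.0253
t 7.53 pos [ 0.4411 -0.0631  0.0202] F [ 0.3  0.1 -1. ] open 0.0253 tool z [ 0. -0. -1.] j7 -1.79
shift cm [ 0.02 -0.09  0.62] world [ 0.02  0.09 -0.62] turn z deg -0.0
plug100 [0.50495481 0.25766798]
```

View pics/s4.png

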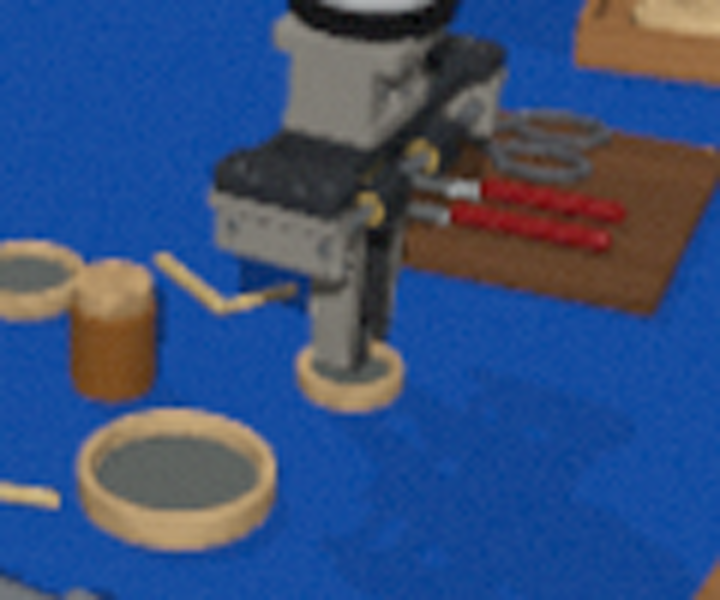

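```bash
python3 - <<'E'
from h import *
f=lambda x,z,d=.004:(sil('side',x,z,z,d)-[280,150])*6
print('tcp',f([.4411,-.0631],.0202).mean(0))
for x in([.4412,-.0621],[.4427,-.0686]):
    p=(sil('side',x,0,.012,.052)-[280,150])*6;print(x,p.min(0),p.max(0))
E
```

```text
tcp [347.82694728 348.50131054]
[0.4412, -0.0621] [290.85040283 336.21331787] [400.10449219 413.84436035]
[0.4427, -0.0686] [294.10107422 329.60073853] [402.91314697 406.68356323]
```

```bash
python3 -m handwheel '2 0 0 0.35 0 0 0;2 0 0 0.2 0 0 0;2 0 0 0.1 0 0 0;2 0 0 0 0 0 0;2 0 0 0 0 0 0'
python3 - <<'E'
from h import *
go([.4413,-.0622,.014],90)
E
```

```text
clock: 8.0
eef_pos: [0.4409, -0.0631, 0.0135]
ee_rot: [1.0, -0.0, -0.0, -0.0]
wrist_force: [-0.6, -0.2, 0.4]
opening: 0.0251
t 8.0 pos [ 0.4409 -0.0631  0.0135] F [-0.6 -0.2  0.4] open 0.0251 tool z [-0.  0. -1.] j7 -1.8
shift cm [ 0.04 -0.09 -0.05] world [0.04 0.09 0.05] turn z deg -0.0
```

```bash
python3 -m handwheel '3 0 0 0 0 0 0;4 0 0 0 0 0 0;4.5 0 0 0 0 0 0;4.5 0 0 0 0 0 0;5 0 0 -1 0 0 0;5.5 0 0 -3 0 0 0;6 0 0 -4 0 0 0;6 0 0 -4 0 0 0;6 0.72 -3.57 0 0 0 0;6 0.72 -3.57 0 0 0 0;6 0.72 -3.57 0 0 0 0;6 0.72 -3.57 0 0 0 0'
python3 -c "
from h import *
im=optics.capture('side')"
python3 -m handwheel '6 0.72 -3.57 0 0 0 0;6 0.72 -3.57 0 0 0 0;6 0.72 -3.57 0 0 0 0;6 0.72 -3.57 0 0 0 0;6 0.72 -3.57 0 0 0 0;6 0 0 0 0 0 0;6 0 0 0 0 0 0;6 0 0 0 0 0 0'
python3 - <<'E'
from h import *
go([.505,.2577,.0853],90)
im=optics.capture('side');cv2.imwrite('pics/s5.png',cv2.resize(im[150:270,220:380],(800,600),interpolation=cv2.INTER_CUBIC))
E
```

```text
clock: 9.0
eef_pos: [0.4702, 0.0808, 0.135]
ee_rot: [1.0, -0.001, 0.001, 0.0]
wrist_force: [0.5, 1.0, -0.1]
opening: 0.0599
clock: 9.72
eef_pos: [0.5055, 0.2573, 0.1336]
ee_rot: [1.0, -0.0, -0.0, 0.0]
wrist_force: [0.1, -0.3, -0.3]
opening: 0.06
t 9.72 pos [0.5055 0.2573 0.1336] F [ 0.1 -0.3 -0.3] open 0.06 tool z [-0.001 -0.001 -1.   ] j7 -2.35
shift cm [-0.05 -0.04  4.83] world [-0.05  0.04 -4.83] turn z deg -0.0
```

View pics/s5.png

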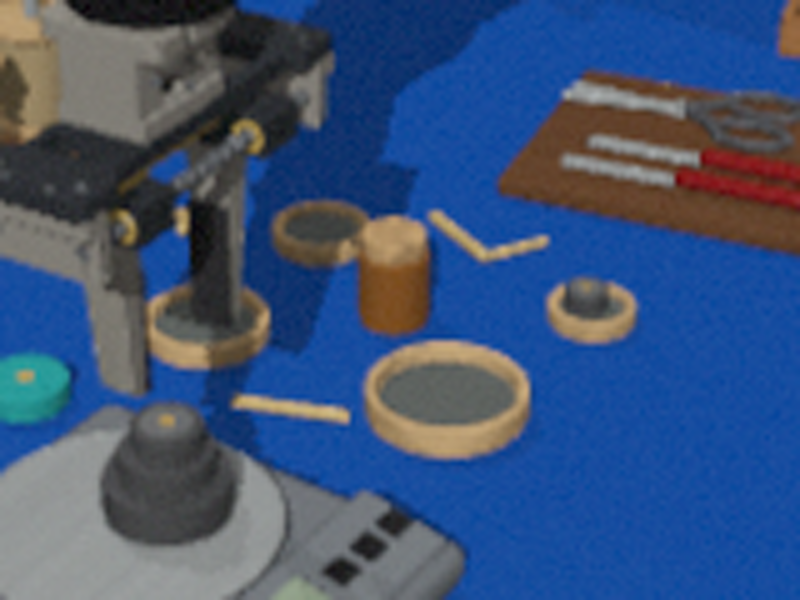

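Pictures viewed so far: 10. The 26 mm weight sits centred in its case at (588,288). The fingers are now above the 36 mm weight.

```bash
python3 -m handwheel '6 0 0 2.5 0 0 0;6 0 0 1.5 0 0 0;6 0 0 0.8 0 0 0;6 0 0 0 0 0 0;6 0 0 0 0 0 0;4.6 0 0 0 0 0 0;4 0 0 0 0 0 0;3.4 0 0 0 0 0 0;3 0 0 0 0 0 0;3 0 0 0 0 0 0;3 0 0 0 0 0 0' 22
python3 - <<'E'
from h import *
go([.505,.2577,.0853],90)
E
python3 -m handwheel '3 0 0 -1 0 0 0;3 0 0 -2 0 0 0;3 0 0 -3 0 0 0;3 0 0 0 0 0 0;3 0 0 0 0 0 0'
python3 - <<'E'
from h import *
go([.6247,-.0573,.145],90)
E
```

```text
clock: 10.68
eef_pos: [0.5062, 0.258, 0.0862]
ee_rot: [1.0, -0.0, 0.0, 0.0]
wrist_force: [-0.2, -1.8, 4.0]
opening: 0.0348
t 10.68 pos [0.5062 0.258  0.0862] F [-0.2 -1.8  4. ] open 0.0348 tool z [ 0.001 -0.    -1.   ] j7 -2.38
shift cm [-0.12  0.03  0.09] world [-0.12 -0.03 -0.09] turn z deg -0.0
clock: 11.1
eef_pos: [0.5067, 0.259, 0.1474]
ee_rot: [1.0, 0.0, 0.002, -0.001]
wrist_force: [0.7, 0.5, -2.0]
opening: 0.0347
t 11.1 pos [0.5067 0.259  0.1474] F [ 0.7  0.5 -2. ] open 0.0347 tool z [ 0.003  0.002 -1.   ] j7 -2.34
shift cm [11.8  31.63  0.22] world [ 11.8  -31.63  -0.24] turn z deg 0.0
```

```bash
python3 -m handwheel '3 1.31 3.51 0 0 0 0;3 1.31 3.51 0 0 0 0;3 1.31 3.51 0 0 0 0;3 1.31 3.51 0 0 0 0;3 1.31 3.51 0 0 0 0;3 1.31 3.51 0 0 0 0;3 1.31 3.51 0 0 0 0;3 1.31 3.51 0 0 0 0;3 1.31 3.51 0 0 0 0;3 0 0 0 0 0 0;3 0 0 3 0 0 0;3 0 0 3 0 0 0'
python3 -m handwheel '3 0 0 3 0 0 0;3 0 0 2 0 0 0;3 0 0 0 0 0 0;3 0 0 0 0 0 0;3 0 0 0 0 0 0'
python3 - <<'E'
from h import *
go([.6247,-.0573,.0155],90)
im=optics.capture('top');cv2.imwrite('pics/t3.png',cv2.resize(im[150:310,85:355],(800,474),interpolation=cv2.INTER_CUBIC))
E
```

```text
clock: 12.1
eef_pos: [0.6245, -0.0587, 0.0853]
ee_rot: [1.0, -0.001, 0.001, 0.0]
wrist_force: [-0.5, 0.7, -1.4]
opening: 0.0346
clock: 12.52
eef_pos: [0.6243, -0.0573, 0.0363]
ee_rot: [1.0, 0.0, 0.001, -0.0]
wrist_force: [1.0, -0.8, 0.5]
opening: 0.0344
t 12.52 pos [ 0.6243 -0.0573  0.0363] F [ 1.  -0.8  0.5] open 0.0344 tool z [ 0.001  0.    -1.   ] j7 -1.8
shift cm [ 0.04 -0.    2.08] world [ 0.04  0.   -2.08] turn z deg 0.0
```

View pics/t3.png

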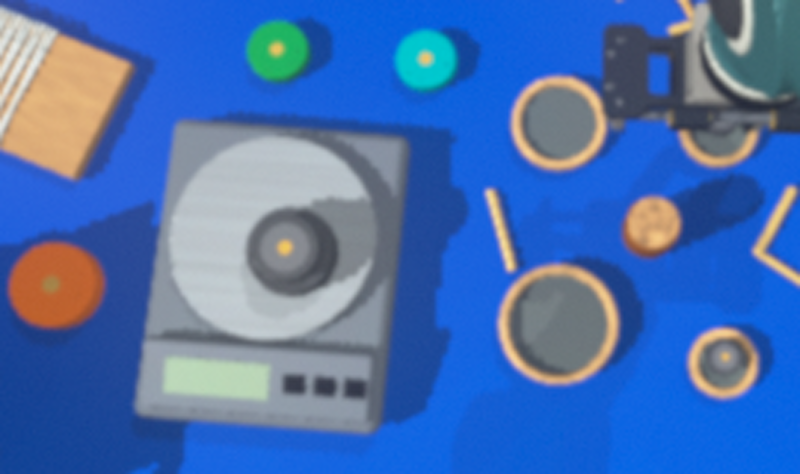

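The weight_200's plug shows at crop (285,247), and the 26 mm weight is centred in its case. Lowering the 36 mm weight now.

```bash
python3 -m handwheel '3 0 0 1 0 0 0;3 0 0 0.6 0 0 0;3 0 0 0.25 0 0 0;3 0 0 0.15 0 0 0;3 0 0 0 0 0 0;3 0 0 0 0 0 0;3 0 0 0 0 0 0'
python3 - <<'E'
from h import *
go([.6247,-.0573,.0155],90)
print('plug200',least_squares(lambda x:sil('top',x,.078,.078,.004).mean(0)-[85+285/2.963,150+247/2.963],[.5,.26]).x)
E
```

```text
clock: 13.15
eef_pos: [0.6241, -0.0579, 0.0162]
ee_rot: [1.0, -0.0, 0.0, 0.0]
wrist_force: [-2.0, -0.4, 6.2]
opening: 0.0348
t 13.15 pos [ 0.6241 -0.0579  0.0162] F [-2.  -0.4  6.2] open 0.0348 tool z [ 0.001 -0.    -1.   ] j7 -1.81
shift cm [ 0.06 -0.06  0.07] world [ 0.06  0.06 -0.07] turn z deg -0.0
plug200 [0.5        0.25779859]
```

```bash
sed -i "s/-c,guess)/-c,guess,diff_step=3e-3)/" h.py; cat >> h.py <<'E'
def ray(cam,px,z):
    i=optics.camera_info(cam);K=np.array(i['camera_matrix']);T=np.array(i['world_to_cam'])
    d=T[:3,:3].T@np.linalg.solve(K,[px[0],px[1],1]);c=-T[:3,:3].T@T[:3,3]
    return (c+d*(z-c[2])/d[2])[:2]
E
python3 - <<'E'
from h import *
t=lambda x,y:(85+x/2.963,150+y/2.963)
print('plugs',ray('top',t(273,242),.105),ray('top',t(280,245),.092),ray('top',t(285,247),.078))
print('rim centres',[(k,ray('top',t(*p),z).round(4)) for k,p,z in(('50',(723,362),.012),('100',(719,127),.013),('200',(559,123),.014),('500',(559,323),.017))])
E
python3 -m handwheel '3.6 0 0 0 0 0 0;4.2 0 0 0 0 0 0;4.8 0 0 0 0 0 0;5.2 0 0 0 0 0 0;5.2 0 0 -1 0 0 0;6 0 0 -3 0 0 0;7 0 0 -4 0 0 0;7 0 0 -4 0 0 0'
```

```text
plugs [0.51233413 0.25851538] [0.51195669 0.25679433] [0.51230943 0.25660131]
rim centres [('50', array([ 0.4407, -0.0621])), ('100', array([ 0.6223, -0.059 ])), ('200', array([0.622 , 0.0661])), ('500', array([0.4669, 0.0623]))]
clock: 13.82
eef_pos: [0.6228, -0.0575, 0.1365]
ee_rot: [1.0, 0.0, -0.001, -0.0]
wrist_force: [0.0, -0.2, -0.2]
opening: 0.0691
```

```bash
python3 -m handwheel '7.5 -1.23 -3.49 0 0 0 0;7.5 -1.23 -3.49 0 0 0 0;7.5 -1.23 -3.49 0 0 0 0;7.5 -1.23 -3.49 0 0 0 0;7.5 -1.23 -3.49 0 0 0 0;7.5 -1.23 -3.49 0 0 0 0;7.5 -1.23 -3.49 0 0 0 0;7.5 -1.23 -3.49 0 0 0 0;7.5 -1.23 -3.49 0 0 0 0;7.5 0 0 0 0 0 0;7.5 0 0 0 0 0 0;7.5 0 0 0 0 0 0'
python3 - <<'E'
from h import *
go([.5123,.2568,.0715],90)
C={'case_50':(0,.012,.052),'case_100':(0,.013,.062),'case_200':(0,.014,.074),'case_500':(0,.017,.09)}
G={'case_50':(.441,-.062),'case_100':(.623,-.058),'case_200':(.623,.067),'case_500':(.468,.063)}
W={'case_50':('weight_50',.008,.021,.026),'case_100':('weight_100',.008,.022,.036)}
for cam in('top','side'):
    im=optics.capture(cam)
    for thing in('case_50','weight_50'):
        for q in spotter.outline_of(cam,thing):
            for k,(a,b,d) in C.items():
                if thing[0]=='w':
                    if k not in W: continue
                    a,b,d=W[k][1:]
                x,r,c=locate(cam,q['mask'],a,b,d,G[k])
                if np.hypot(*(x-G[k]))<.03: print(cam,thing,k,round(q['conf'],2),x.round(4),round(r,2))
    s=slice(160,220),slice(290,370)
    if cam=='side': s=slice(165,225),slice(265,365)
    v=im[s]; cv2.imwrite(f'pics/{cam}6.png',cv2.resize(v,None,fx=7,fy=7,interpolation=cv2.INTER_CUBIC))
a=cv2.imread('pics/top6.png');b=cv2.imread('pics/side6.png');w=max(a.shape[1],b.shape[1])
pad=lambda i:cv2.copyMakeBorder(i,0,0,0,w-i.shape[1],cv2.BORDER_CONSTANT)
cv2.imwrite('pics/both6.png',cv2.resize(np.vstack([pad(a),pad(b)]),None,fx=.7,fy=.7))
E
```

```text
clock: 14.82
eef_pos: [0.5133, 0.2558, 0.1358]
ee_rot: [1.0, -0.0, 0.0, 0.0]
wrist_force: [-0.6, -0.6, -0.3]
opening: 0.075
t 14.82 pos [0.5133 0.2558 0.1358] F [-0.6 -0.6 -0.3] open 0.075 tool z [ 0.    -0.001 -1.   ] j7 -2.33
shift cm [-0.1  -0.11  6.43] world [-0.1   0.1  -6.43] turn z deg -0.0
top case_50 case_200 0.87 [0.6242 0.0674] 0.97
top case_50 case_100 0.84 [ 0.6233 -0.0578] 0.91
top case_50 case_50 0.83 [ 0.4416 -0.0612] 0.95
top case_50 case_500 0.74 [0.468  0.0646] 1.0
side case_50 case_500 0.82 [0.4704 0.0584] 0.93
side case_50 case_200 0.68 [0.6259 0.0618] 0.93
side weight_50 case_100 0.45 [ 0.6327 -0.064 ] 0.89
```

View pics/both6.png

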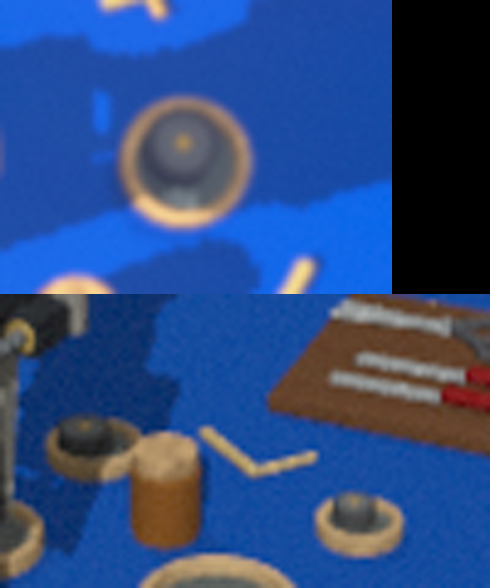

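```bash
python3 - <<'E'
from h import *
print('w100',ray('top',(290+183/4.9,160+142/4.9),.022),'w50',ray('top',(85+726/2.963,150+357/2.963),.021))
E
python3 -m handwheel '7.5 -0.1 -0.1 3 0 0 0;7.5 0 0 2 0 0 0;7.5 0 0 0.8 0 0 0;7.5 0 0 0.6 0 0 0;7.5 0 0 0 0 0 0;7 0 0 0 0 0 0;6.2 0 0 0 0 0 0;5.6 0 0 0 0 0 0;5 0 0 0 0 0 0;4.2 0 0 0 0 0 0;4.2 0 0 0 0 0 0;4.2 0 0 0 0 0 0' 25
python3 - <<'E'
from h import *
go([.5123,.2568,.0715],90)
E
```

```text
w100 [ 0.6293005 -0.0570134] w50 [ 0.44420847 -0.06312529]
clock: 16.12
eef_pos: [0.5125, 0.2571, 0.0722]
ee_rot: [1.0, -0.0, 0.0, 0.0]
wrist_force: [-0.5, -1.8, 5.6]
opening: 0.0466
t 16.12 pos [0.5125 0.2571 0.0722] F [-0.5 -1.8  5.6] open 0.0466 tool z [ 0.001 -0.    -1.   ] j7 -2.38
shift cm [-0.02  0.03  0.07] world [-0.02 -0.03 -0.07] turn z deg -0.0
```

```bash
python3 -m handwheel '4.2 0 0 -1 0 0 0;4.2 0 0 -2 0 0 0;4.2 0 0 -3 0 0 0;4.2 0 0 0 0 0 0;4.2 1.85 3.17 0 0 0 0;4.2 1.85 3.17 0 0 0 0;4.2 1.85 3.17 0 0 0 0;4.2 1.85 3.17 0 0 0 0;4.2 1.85 3.17 0 0 0 0;4.2 1.85 3.17 0 0 0 0;4.2 0 0 0 0 0 0;4.2 0 0 0 0 0 0'
python3 -m handwheel '4.2 0 0 2 0 0 0;4.2 0 0 3 0 0 0;4.2 0 0 3 0 0 0;4.2 0 0 1 0 0 0;4.2 0 0 0 0 0 0;4.2 0 0 0 0 0 0;4.2 0 0 0 0 0 0'
python3 - <<'E'
from h import *
go([.6235,.067,.017],90)
im=optics.capture('top');cv2.imwrite('pics/t4.png',cv2.resize(im[150:310,85:355],(800,474),interpolation=cv2.INTER_CUBIC))
E
```

```text
clock: 17.12
eef_pos: [0.6235, 0.064, 0.1306]
ee_rot: [1.0, -0.003, -0.001, 0.0]
wrist_force: [0.3, 0.6, -1.9]
opening: 0.047
clock: 17.7
eef_pos: [0.6242, 0.0683, 0.0433]
ee_rot: [1.0, 0.0, 0.001, -0.0]
wrist_force: [0.8, 0.3, -1.9]
opening: 0.0463
t 17.7 pos [0.6242 0.0683 0.0433] F [ 0.8  0.3 -1.9] open 0.0463 tool z [ 0.003  0.001 -1.   ] j7 -2.01
shift cm [-0.07  0.13  2.63] world [-0.07 -0.13 -2.63] turn z deg 0.0
```

View pics/t4.png

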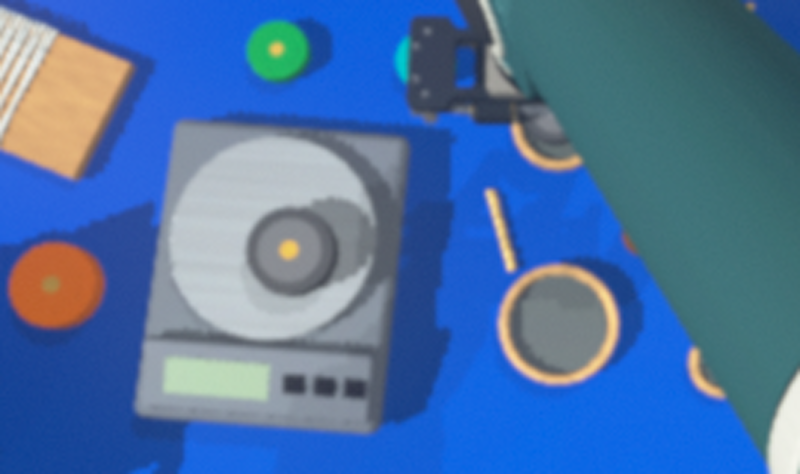

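The weight_500's plug is at crop (289,249). Thirteen pictures viewed. Setting weight_200 down.

```bash
python3 -m handwheel '4.2 -0.06 0.12 1.2 0 0 0;4.2 0 0 0.8 0 0 0;4.2 0 0 0.3 0 0 0;4.2 0 0 0.2 0 0 0;4.2 0 0 0.1 0 0 0;4.2 0 0 0 0 0 0;4.2 0 0 0 0 0 0'
python3 - <<'E'
from h import *
go([.6235,.067,.017],90)
print('500',ray('top',(85+289/2.963,150+249/2.963),.063))
E
```

```text
clock: 18.33
eef_pos: [0.6216, 0.0654, 0.0172]
ee_rot: [1.0, -0.0, -0.001, 0.001]
wrist_force: [-7.0, -1.4, 14.5]
opening: 0.0468
t 18.33 pos [0.6216 0.0654 0.0172] F [-7.  -1.4 14.5] open 0.0468 tool z [-0.002 -0.002 -1.   ] j7 -2.02
shift cm [ 0.19 -0.16  0.02] world [ 0.19  0.16 -0.02] turn z deg -0.0
500 [0.51271725 0.25723432]
```

```bash
python3 -m handwheel '4.2 0 0 -0.08 0 0 0;4.8 0 0 0 0 0 0;5.4 0 0 0 0 0 0;6 0 0 0 0 0 0;6.4 0 0 0 0 0 0;6.4 0 0 -1 0 0 0;7 0 0 -3 0 0 0;8 0 0 -4 0 0 0;9 0 0 -4 0 0 0;9 0 0 0 0 0 0'
python3 - <<'E'
from h import *
go([.5127,.257,.135],90)
E
```

```text
clock: 19.17
eef_pos: [0.6276, 0.0675, 0.1453]
ee_rot: [1.0, 0.0, 0.007, -0.001]
wrist_force: [1.4, 0.1, -0.2]
opening: 0.0879
t 19.17 pos [0.6276 0.0675 0.1453] F [ 1.4  0.1 -0.2] open 0.0879 tool z [ 0.014  0.002 -1.   ] j7 -1.96
shift cm [-11.5  -18.95   0.91] world [-11.49  18.95  -1.03] turn z deg 0.0
```

```bash
python3 -m handwheel '9 -1.86 -3.16 0 0 0 0;9 -1.86 -3.16 0 0 0 0;9 -1.86 -3.16 0 0 0 0;9 -1.86 -3.16 0 0 0 0;9 -1.86 -3.16 0 0 0 0;9 -1.86 -3.16 0 0 0 0;9 0 0 0 0 0 0;9 0 0 0 0 0 0;9 0 0 0 0 0 0'
python3 - <<'E'
from h import *
go([.5127,.257,.0535],90)
E
```

```text
clock: 19.92
eef_pos: [0.5114, 0.2551, 0.1367]
ee_rot: [1.0, -0.0, 0.0, 0.0]
wrist_force: [0.4, 0.2, -0.9]
opening: 0.0898
t 19.92 pos [0.5114 0.2551 0.1367] F [ 0.4  0.2 -0.9] open 0.0898 tool z [ 0.001 -0.    -1.   ] j7 -2.34
shift cm [ 0.12 -0.19  8.32] world [ 0.13  0.19 -8.32] turn z deg -0.0
```

```bash
python3 -m handwheel '9 0.12 -0.19 3 0 0 0;9 0 0 3 0 0 0;9 0 0 1.5 0 0 0;9 0 0 0.75 0 0 0;9 0 0 0 0 0 0;8.4 0 0 0 0 0 0;7.8 0 0 0 0 0 0;7.2 0 0 0 0 0 0;6.6 0 0 0 0 0 0;6 0 0 0 0 0 0;6 0 0 0 0 0 0;6 0 0 0 0 0 0' 35
python3 - <<'E'
from h import *
go([.5127,.257,.0535],90)
E
python3 -m handwheel '6 0 0 -1 0 0 0;6 0 0 -2 0 0 0;6 0 0 -3 0 0 0;6 0 0 -2 0 0 0;6 0 0 0 0 0 0;6 0 0 0 0 0 0'
python3 - <<'E'
from h import *
go([.468,.0637,.135],90)
E
```

```text
clock: 20.92
eef_pos: [0.5127, 0.2568, 0.0548]
ee_rot: [1.0, -0.0, 0.001, 0.001]
wrist_force: [-0.8, -3.1, 6.2]
opening: 0.063
t 20.92 pos [0.5127 0.2568 0.0548] F [-0.8 -3.1  6.2] open 0.063 tool z [ 0.001 -0.001 -1.   ] j7 -2.4
shift cm [ 0.   -0.02  0.13] world [ 0.    0.02 -0.13] turn z deg -0.0
clock: 21.42
eef_pos: [0.5121, 0.2576, 0.1343]
ee_rot: [1.0, -0.0, 0.001, -0.0]
wrist_force: [0.1, -0.0, -6.0]
opening: 0.0627
t 21.42 pos [0.5121 0.2576 0.1343] F [ 0.1 -0.  -6. ] open 0.0627 tool z [ 0.001  0.001 -1.   ] j7 -2.34
shift cm [-4.41 19.39 -0.09] world [ -4.41 -19.39   0.07] turn z deg -0.0
```

```bash
python3 -m handwheel '6 -0.735 3.23 0 0 0 0;6 -0.735 3.23 0 0 0 0;6 -0.735 3.23 0 0 0 0;6 -0.735 3.23 0 0 0 0;6 -0.735 3.23 0 0 0 0;6 -0.735 3.23 0 0 0 0;6 0 0 0 0 0 0;6 0 0 2 0 0 0;6 0 0 3 0 0 0;6 0 0 3 0 0 0;6 0 0 0 0 0 0;6 0 0 0 0 0 0'
python3 - <<'E'
from h import *
go([.468,.0637,.0208],90)
E
```

```text
clock: 22.42
eef_pos: [0.4653, 0.0637, 0.0518]
ee_rot: [1.0, 0.0, -0.003, 0.0]
wrist_force: [1.1, -0.3, -4.4]
opening: 0.0628
t 22.42 pos [0.4653 0.0637 0.0518] F [ 1.1 -0.3 -4.4] open 0.0628 tool z [-0.007 -0.    -1.   ] j7 -2.07
shift cm [0.29 0.   3.1 ] world [ 0.27 -0.   -3.1 ] turn z deg 0.0
```

```bash
python3 -m handwheel '6 0.1 0 1 0 0 0;6 0 0 1 0 0 0;6 0 0 0.5 0 0 0;6 0 0 0.3 0 0 0;6 0 0 0 0 0 0;6 0 0 0 0 0 0;6 0 0 0 0 0 0'
python3 - <<'E'
from h import *
go([.468,.0637,.0208],90)
E
```

```text
clock: 23.0
eef_pos: [0.4693, 0.0637, 0.0263]
ee_rot: [1.0, -0.0, 0.0, -0.0]
wrist_force: [0.0, -0.0, -4.9]
opening: 0.0624
t 23.0 pos [0.4693 0.0637 0.0263] F [ 0.  -0.  -4.9] open 0.0624 tool z [ 0.001  0.    -1.   ] j7 -2.11
shift cm [-0.13  0.    0.55] world [-0.13 -0.   -0.55] turn z deg -0.0
```

```bash
python3 -m handwheel '6 -0.1 0 0.3 0 0 0;6 0 0 0.15 0 0 0;6 0 0 0.1 0 0 0;6 0 0 0 0 0 0;6 0 0 0 0 0 0;6 0 0 0 0 0 0'
python3 - <<'E'
from h import *
go([.468,.0637,.0208],90)
E
```

```text
clock: 23.5
eef_pos: [0.4678, 0.0636, 0.0208]
ee_rot: [1.0, -0.0, -0.0, 0.0]
wrist_force: [-3.0, -0.9, 5.4]
opening: 0.0628
t 23.5 pos [0.4678 0.0636 0.0208] F [-3.  -0.9  5.4] open 0.0628 tool z [-0.    -0.001 -1.   ] j7 -2.11
shift cm [ 0.02 -0.01 -0.  ] world [0.02 0.01 0.  ] turn z deg -0.0
```

```bash
python3 -m handwheel '6.8 0 0 0 0 0 0;7.4 0 0 0 0 0 0;7.8 0 0 0 0 0 0;7.8 0 0 0 0 0 0;7.8 0 0 -1 0 0 0;7.8 0 0 -3 0 0 0;7.8 0 0 -4 0 0 0;7.8 0 0 -4 0 0 0;7.8 0 -4 0 0 0 0;7.8 0 -4 0 0 0 0;7.8 0 -4 0 0 0 0;7.8 0 -4 0 0 0 0'
python3 -m handwheel '7.8 0 -4 0 0 0 0;7.8 0 -2 0 0 0 0;7.8 0 0 0 0 0 0;7.8 0 0 0 0 0 0'
python3 - <<'E'
from h import *
a=optics.capture('top');b=optics.capture('side')
cv2.imwrite('pics/f1.png',np.vstack([cv2.resize(a[165:295,240:360],(554,600))[:,:],]))
cv2.imwrite('pics/f2.png',cv2.resize(b[180:250,230:360],(800,431),interpolation=cv2.INTER_CUBIC))
a=cv2.resize(a[170:290,240:360],(400,400),interpolation=cv2.INTER_CUBIC)
b=cv2.resize(b[180:250,230:360],(743,400),interpolation=cv2.INTER_CUBIC)[:,200:600] if 0 else cv2.resize(b[180:250,230:360],(400,215),interpolation=cv2.INTER_CUBIC)
cv2.imwrite('pics/f3.png',np.hstack([cv2.resize(a,(400,400)),cv2.copyMakeBorder(b,0,185,0,0,cv2.BORDER_CONSTANT)]))
go([.6293,-.057,.1],90)
E
```

```text
clock: 24.5
eef_pos: [0.4683, 0.225, 0.1417]
ee_rot: [1.0, -0.001, 0.001, -0.0]
wrist_force: [1.0, 0.1, 0.0]
opening: 0.0779
clock: 24.83
eef_pos: [0.4674, 0.2849, 0.1407]
ee_rot: [1.0, 0.001, -0.0, -0.0]
wrist_force: [0.2, -0.2, -0.3]
opening: 0.078
t 24.93 pos [0.4681 0.2823 0.1404] F [-0.2 -0.1  0.1] open 0.0783 tool z [-0.    -0.001 -1.   ] j7 -2.43
shift cm [16.16 33.9   4.08] world [ 16.12 -33.93  -4.04] turn z deg -0.1
```

View pics/f3.png

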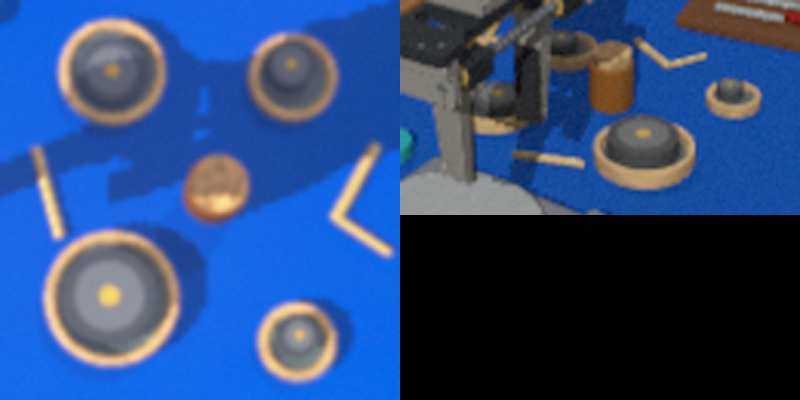

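Fourteen pictures viewed. All four weights are in their wells and the jar stands. weight_100 lies about 6 mm off centre towards +x because I gripped it off its middle, so I'll regrasp it and shift it.

```bash
python3 -m handwheel '5.4 1.61 3.39 0 0 0 0;5.4 1.61 3.39 0 0 0 0;5.4 1.61 3.39 0 0 0 0;5.4 1.61 3.39 0 0 0 0;5.4 1.61 3.39 0 0 0 0;5.4 1.61 3.39 0 0 0 0;5.4 1.61 3.39 0 0 0 0;5.4 1.61 3.39 0 0 0 0;5.4 1.61 3.39 0 0 0 0;5.4 1.61 3.39 0 0 0 0;5.4 0 0 0 0 0 0;5.4 0 0 0 0 0 0'
python3 -m handwheel '5.4 0 0 3 0 0 0;5.4 0 0 3 0 0 0;5.4 0 0 3 0 0 0;5.4 0 0 0.5 0 0 0;5.4 0 0 0 0 0 0;5.4 0 0 0 0 0 0;5.4 0 0 0 0 0 0'
python3 - <<'E'
from h import *
go([.629,-.0573,.0165],90)
E
```

```text
clock: 25.93
eef_pos: [0.6285, -0.0608, 0.14]
ee_rot: [1.0, -0.004, -0.0, 0.001]
wrist_force: [-0.4, 0.4, 0.4]
opening: 0.0539
clock: 26.52
eef_pos: [0.6302, -0.055, 0.0476]
ee_rot: [1.0, 0.0, 0.002, 0.0]
wrist_force: [0.5, 0.4, 0.1]
opening: 0.0542
t 26.52 pos [ 0.6302 -0.055   0.0476] F [0.5 0.4 0.1] open 0.0542 tool z [ 0.003 -0.    -1.   ] j7 -1.81
shift cm [-0.13  0.23  3.11] world [-0.12 -0.23 -3.11] turn z deg 0.0
```

```bash
python3 -m handwheel '5.4 -0.05 0.2 1.5 0 0 0;5.4 0 0 1 0 0 0;5.4 0 0 0.5 0 0 0;5.4 0 0 0 0 0 0;5.4 0 0 0 0 0 0;4.6 0 0 0 0 0 0;4 0 0 0 0 0 0;3.4 0 0 0 0 0 0;3 0 0 0 0 0 0;3 0 0 0 0 0 0;3 0 0 0 0 0 0' 20
python3 - <<'E'
from h import *
go([.629,-.0573,.0165],90)
E
```

```text
clock: 27.43
eef_pos: [0.6285, -0.0574, 0.0155]
ee_rot: [1.0, -0.0, 0.0, 0.0]
wrist_force: [-0.4, -0.3, 0.9]
opening: 0.0348
t 27.43 pos [ 0.6285 -0.0574  0.0155] F [-0.4 -0.3  0.9] open 0.0348 tool z [ 0. -0. -1.] j7 -1.82
shift cm [ 0.05 -0.01 -0.1 ] world [0.05 0.01 0.1 ] turn z deg -0.0
```

```bash
python3 -m handwheel '3 0 0 -0.3 0 0 0;3 -0.3 0 0 0 0 0;3 -0.25 0 0 0 0 0;3 0 0 0 0 0 0;3 0 0 0 0 0 0;3 0 0 0 0 0 0;3 0 0 0.2 0 0 0;3 0 0 0.08 0 0 0;3 0 0 0 0 0 0;3 0 0 0 0 0 0;3 0 0 0 0 0 0'
python3 - <<'E'
from h import *
go([.6235,-.0573,.0155],90)
E
```

```text
clock: 28.35
eef_pos: [0.623, -0.0574, 0.0156]
ee_rot: [1.0, -0.0, 0.0, 0.0]
wrist_force: [-0.6, 0.3, -0.1]
opening: 0.0348
t 28.35 pos [ 0.623  -0.0574  0.0156] F [-0.6  0.3 -0.1] open 0.0348 tool z [ 0. -0. -1.] j7 -1.83
shift cm [ 0.05 -0.01  0.01] world [ 0.05  0.01 -0.01] turn z deg -0.0
```

Released gently, then clear away towards the scale side and check.

```bash
python3 -m handwheel '3.6 0 0 0 0 0 0;4.2 0 0 0 0 0 0;4.8 0 0 0 0 0 0;5.2 0 0 0 0 0 0;5.2 0 0 -1 0 0 0;6 0 0 -3 0 0 0;6 0 0 -4 0 0 0;6 0 0 -4 0 0 0;6 -1.5 -3.5 0 0 0 0;6 -1.5 -3.5 0 0 0 0;6 -1.5 -3.5 0 0 0 0;6 -1.5 -3.5 0 0 0 0'
python3 -m handwheel '6 -1.5 -3.5 0 0 0 0;6 -1.5 -3.5 0 0 0 0;6 -1.5 -3.5 0 0 0 0;6 -1.5 -3.5 0 0 0 0;6 -1.5 -3.5 0 0 0 0;6 -1.5 -3.5 0 0 0 0;6 0 -3.5 -3 0 0 0;6 0 0 -3 0 0 0;6 0 0 0 0 0 0;6 0 0 0 0 0 0;6 0 0 0 0 0 0'
python3 - <<'E'
from h import *
go([.48,.3,.2],90)
a=optics.capture('top');b=optics.capture('side')
a=cv2.resize(a[170:290,240:360],(600,600),interpolation=cv2.INTER_CUBIC)
cv2.imwrite('pics/g1.png',a)
cv2.imwrite('pics/g2.png',cv2.resize(b[180:260,230:360],(800,492),interpolation=cv2.INTER_CUBIC))
E
```

```text
clock: 29.35
eef_pos: [0.5624, 0.0838, 0.1368]
ee_rot: [1.0, -0.0, 0.001, 0.0]
wrist_force: [0.5, 0.8, 0.2]
opening: 0.0598
clock: 30.27
eef_pos: [0.4729, 0.3235, 0.1927]
ee_rot: [1.0, -0.0, 0.0, 0.0]
wrist_force: [0.1, -0.5, -0.1]
opening: 0.0603
t 30.27 pos [0.4729 0.3235 0.1927] F [ 0.1 -0.5 -0.1] open 0.0603 tool z [ 0.    -0.001 -1.   ] j7 -2.45
shift cm [ 0.71  2.35 -0.73] world [ 0.71 -2.35  0.73] turn z deg -0.0
```

View pics/g1.png

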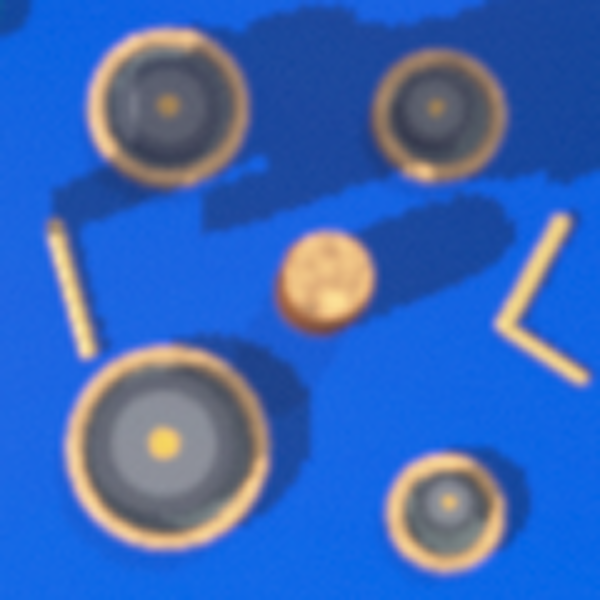

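View pics/g2.png

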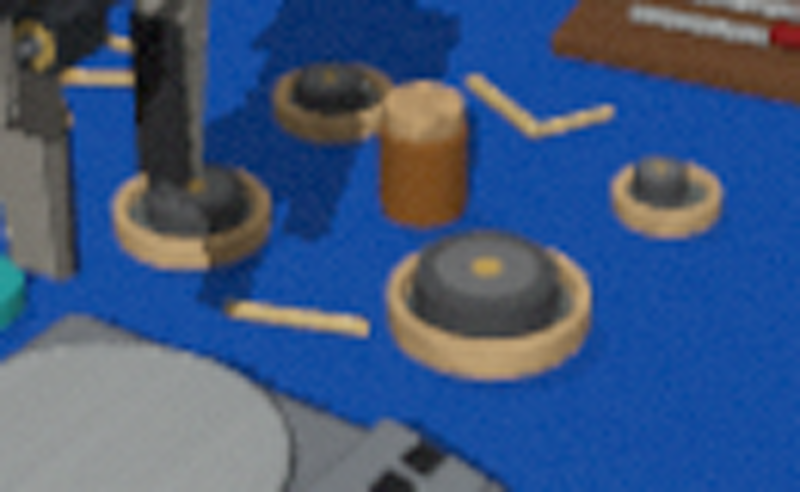

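All four plugs are near the rim centres: 500 at (164,443) vs (168,446), 200 at (168,105) vs (168,107), 100 at (436,107) vs (440,115) and 50 at (449,502) vs (446,512). All weights look flat in the side view, and the jar is upright at (325,280) in the top crop. Handing in.

```bash
python3 -c "
from cell import job
print(job.close_job())"
```

```text
the job is handed in; nothing more can be done
None
```

I moved the four iron weights from the scale pan into their matching cases, smallest first, and handed the job in at about 30 s on the robot's clock. No verdict was reported.

**Last checks:** In the final top and side pictures all four weights lie flat in their own wells. The jar stands upright where it was, and the gripper was open and clear of everything. My position estimates put weight_500, weight_200 and weight_100 within about 3 mm of the well centres, and weight_50 about 3–4 mm off, against the 9 mm allowed.

**What went wrong on the way:**
- **Off-centre grips:** A numerical fault in my plug-position fit made me grip the 26 mm weight about 3 mm off its middle and the 36 mm weight about 6 mm off. I fixed the fit. The 36 mm weight had landed about 6 mm off centre, so I regrasped it and shifted it back. I left the 26 mm weight as it was.
- **Cameras disagreed:** The side camera's outlines differed from the top camera's by about 6 mm in y. I used the top camera, because its y agreed with where the jaws closed on the weights.

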